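# Knock two stuck housings out of a mould tray

### The arm

A 6-joint arm with a two-finger parallel gripper is mounted at the origin on the work surface; the furniture and walls round the work are solid. World frame = base frame: x ahead of the robot, y to its left, z up, the work surface at z = 0. Lengths are in m, angles in rad, forces in N, time in s.
With the tool pointing down it reaches from about 0.375 to 0.975 m from the base axis. Payload 3.8 kg.
Tool frame: the origin (TCP) lies on the centre line of the jaws, within the pads' length; the fingertips stand 14 mm ahead of it and the grasp point (between the pads) lies 5 mm behind it; z points along the fingers, y is the line along which they close (so a half turn about z gives the same grasp; the last joint's range is limited). The gripper opens to 85 mm and grips with 20 to 120 N. Pads are 22 mm wide; open, the fingers measure 114 mm over their backs; the gripper's body (76 mm by 85 mm) begins 54 mm behind the grasp point. The pads swing forward as they close: fully open they stand 13 mm farther back than shut.
Start: joints at [1.07, 0.264, 1.604, -0, 1.274, -0.037], TCP at [0.302, 0.604, 0.245] pointing down, gripper open.
Joint ranges: [-2.63, 2.63], [-0.94, 2.18], [0.31, 2.57], [-1.31, 4.45], [0, 2.66], [-2.55, 2.55]. Speed limits (rad/s): [2.57, 2.57, 3.14, 3.14, 3.14, 3.14].

### API

Orientations are given as a rotation vector (axis times angle).
In Python, from workcell import bot, eyes, spot_in gives the robot as it stands.
- The arm moves only by the tool carry_out, never from a script. Its argument "series" is text: rows parted by semicolons, each of 4 numbers parted by spaces: the shift along the world's x, y, z in m, then the turn about the world's z in degrees. In form: tx ty tz roll; .... A call has 1 to 20 rows; each row shifts and turns the commanded pose from where the row before left it; what a row does not reach is not made up. A row lasts 1/8 s, in which the tool goes at most 62.5 mm and 10.7 degrees, less where a joint would pass 70% of its speed; a pose out of reach is approached as far as the arm can. A call is refused whole if a number of a shift passes 0.0625 or a number of a turn 10.7, either way. A call with a gripper value outside its range is refused whole. "jaw" is the gripper command: -1 is shut, 1 is fully open, values between are in proportion, set as the call begins (left out, the last holds). The fingers move at their own pace and stop on an object; "grip_force" is the grip in N (left out, the last holds). Time passes only in rows, so rows that do not move let the fingers close. It gives the time, the measured TCP pose, the force, the opening and the grip force at its end, in the units of the state.
- bot.read_state(): the state, without advancing time (a new reading comes with each control period).
- eyes.read_camera(name): name is "side" or "top"; returns (picture, depth): 384x512x3 uint8, blue, green, red; 384x512 float32, m along the optical axis (not along the pixel's ray), 0 where there is no reading.
- eyes.get_calibration(name): a dict with "K" (3x3 intrinsics, pixels), "position" and "rotation" of the camera in the world. Camera axes: x right, y down, z forward; pixel columns grow to the right and rows downward; lengths in m; the calibration is good to about 2 mm. A picture is of the moment at which its call begins. get_calibration takes no time and is no camera call.
- bot.finish_job(): hands the job in; it is judged then, once.
Trained networks look in the newest picture that a camera, given by its name, has taken for a name from the list of things; names that differ only in an ending like _2 or _b are one class to them, and where a whole thing is asked for, a point or a joint stands for the part that bears it (a point fixed in the world has none). Each returns a list of dicts, best first, with "score" (0 to 1); they miss things now and then, are a little off and sometimes report something else, mostly with a low value. They report only what shows in the picture. A call takes as long as a camera call. They do not tell look-alikes from the thing itself.
- spot_in(camera, target): "rect" ([centre column, centre row, width, height] in pixels, round what is visible of it).
The state is a dict: "time": time; "q": joint angles; "joint_vel": joint speeds; "joint_torque": joint torques, N m; "tool_pos": TCP position; "tcp_rot": TCP orientation; "wrist_force": force on the tool from outside, world axes, zero at the start; "torque": the same for the moment, N m; "width": opening from 0.0 (shut) to 1.0 (fully open); "grip_force": force on a finger pad.
Only numpy, scipy, OpenCV 4.12 (cv2) and the standard library are available. Lean on these libraries where they do the work, as an engineer would, in place of code of your own. Each camera call takes 0.05 s, during which the arm holds its last target. There are 200 camera calls.

### The job

Take the mould tray by its bar handle, turn it over and lay it gently upside down on the plywood knocking board with both housings still stuck in it. Then rap it on the board, by lifting the handle end some centimetres and letting it drop, until both green housings have fallen out of their pockets; do not pick or push them with the gripper. Leave both housings lying on the board, put the empty tray back on the bench beside the board the right way up, and leave the bottle, the tape roll and the screw dish where they stand.

Things in the scene. Friction and masses are not known exactly. Their poses are not given: they have to be found in the camera images.
- tray_mid (a point): Centre of the loose grey mould tray (0.4 kg), half-way up: 100 (x) x 124 (y) x 50 mm (z), open at the top (+z). Two pockets hold the pieces, centred at y = -29 and +29 mm. All inside stays 20 mm or more below the rim, so the upside-down tray does not touch pieces lying under it. A handle bar lies off its -x side, a rounded foot along its +x side.
- tray_bar (a point): Middle of the tray's handle bar, 107 mm in tray -x from tray_mid, same height; axes as the tray's. Dark round sleeve, 14 mm diameter, 86 mm free length along tray y, 50 mm clear of the tray wall. It turns freely on its pin (slightly damped): gripped, the tray hangs from it foot down, open side facing where its +x pointed. 25 mm above the surface when the tray lies either way up.
- tray_foot (a point): Middle of the axis of the tray's rounded foot (radius 6 mm, 110 mm long along tray y), 54 mm in tray +x from tray_mid, same height; outermost line at 60 mm. Stood on this foot, the tray can be rolled over it either way; it grips the bench by friction. Bar to foot axis: 161 mm.
- piece_1_mid (a point): Centre of a green half housing, 27 (x) x 74 (y) x 13 mm (z), 40 g, open side +z; starts in the pocket at tray y = -29 mm, 13 mm below tray_mid along tray z. White sprung snap ribs over its long edges hold it when the tray is hung or turned over slowly. Once out, it lies under the upside-down tray, about 18 mm beyond tray_mid in tray +z.
- piece_2_mid (a point): The same kind of half housing, in the pocket at tray y = +29 mm. A rap that frees both: foot end staying on the board, the handle end of the upside-down tray is let fall freely from 50 to 80 mm; it may need to be repeated. Lowering it slowly in the grip does not free them.
- board_top (a point): Centre of the top face of the plywood knocking board, fixed on the bench: 150 (x) x 200 (y) x 12 mm thick, top face 12 mm above the bench, z up. It is left or right of the robot's centre line, the tray on the other side. Fixed crates with rims 175 mm high stand round the work: ahead (x over 0.61 m), on the left (y over 0.43 m) and near left (corner at x 0.41, y 0.35 m).
- cleaner_bottle_mid (a point): Centre of a white PET bottle with a screw cap, 42 mm diameter, 90 mm tall, standing off one short end of the board. Bystander.
- tape_roll_mid (a point): Centre of a yellow tape roll lying flat, 70 mm diameter, 24 mm high, off the other short end of the board. Bystander.
- dish_mid (a point): Centre of a round steel dish of small screws, 68 mm diameter, 18 mm tall, standing between tray and board, nearer the robot. Bystander.
Things that resemble listed ones, but are neither listed nor needed, are in the scene too. Leave any yellow look-alike of the part that bears piece_1_mid alone.

How it is judged:
By the outcome, as a careful person would: the job done as asked, in the order asked, and still so for the second after the job is handed in, with the robot touching nothing.
It also fails if it takes over 72 s, if anything falls off the work surface, if the arm or the gripper's body presses on something with over 40 N, if the wrist force passes 120 N, or if a joint passes its speed limit or range.

## Working session

There is one attempt and no reset: what is moved stays moved. The work goes in short steps, Python scripts to look and compute and a tool call to move; the robot and the scene stay as the last step left them, time stands still between calls to the robot, and variables do not carry over. Pictures are saved under pics/ and viewed, at most 13 in all, crops included, and the job is handed in when it is done.

Besides the shell and the picture viewer there is one more tool, called after "Request:" as name(argument=value, ...) on one line, values as JSON. carry_out: Moves the arm, as the interface text tells. Its arguments: {"type":"object","properties":{"series":{"type":"string"},"jaw":{"type":"number"},"grip_force":{"type":"number"}},"required":["series"]}

```bash
ls; mkdir -p pics; cat > h.py <<'E'
from workcell import bot, eyes, spot_in
import numpy as np, cv2
def pts(cam,depth):
    c=eyes.get_calibration(cam);K=np.array(c["K"]);R=np.array(c["rotation"]);p=np.array(c["position"])
    if R.shape!=(3,3): R=cv2.Rodrigues(R)[0]
    v,u=np.mgrid[:depth.shape[0],:depth.shape[1]]
    X=np.stack([(u-K[0,2])/K[0,0]*depth,(v-K[1,2])/K[1,1]*depth,depth],-1)
    return X@R.T+p
E
python3 - <<'E'
from h import *
ims=[]
for c in("top","side"):
    im,d=eyes.read_camera(c);cv2.imwrite(f"pics/{c}0.png",im);np.save(f"{c}0.npy",d)
    P=pts(c,d);cal=eyes.get_calibration(c);print(c,cal)
    for n in("tray_mid","tray_bar","piece_1_mid","board_top","cleaner_bottle_mid","tape_roll_mid","dish_mid"):
        for r in spot_in(c,n)[:3]:
            u,v,w,h=r["rect"];q=P[min(383,int(v)),min(511,int(u))]
            print(c,n,round(r["score"],2),np.round(r["rect"]),q.round(3))
print(bot.read_state())
E
```

```text
pics
top {'K': array([[465.08341546,   0.        , 259.61995752],
       [  0.        , 465.08341546, 185.41031414],
       [  0.        ,   0.        ,   1.        ]]), 'position': array([0.3890954 , 0.02254468, 1.32416869]), 'rotation': array([-2.1862408 ,  2.21084294, -0.06609412])}
top tray_mid 0.63 [212. 181.  66.  48.] [0.474 0.146 0.016]
top tray_mid 0.36 [204. 189.  26.   9.] [0.453 0.172 0.008]
top tray_bar 0.89 [210. 178.  66.  52.] [0.483 0.154 0.016]
top piece_1_mid 0.75 [199. 169.  33.  12.] [0.51  0.184 0.003]
top piece_1_mid 0.49 [124. 185.  25.  19.] [ 0.464  0.401 -0.001]
top piece_1_mid 0.39 [286. 188.  12.  15.] [ 0.446 -0.057  0.09 ]
top board_top 0.68 [343. 185.  71.  54.] [ 0.459 -0.224  0.012]
top cleaner_bottle_mid 0.73 [286. 190.  14.  16.] [ 0.444 -0.055  0.087]
top tape_roll_mid 0.66 [400. 184.  25.  26.] [ 0.458 -0.389  0.001]
top dish_mid 0.82 [264. 199.  21.  21.] [0.42  0.003 0.006]
side {'K': array([[382.43885762,   0.        , 259.7938416 ],
       [  0.        , 382.43885762, 195.04980563],
       [  0.        ,   0.        ,   1.        ]]), 'positi
[... 501 characters left out ...]
]
{'time': 0.8, 'q': array([ 1.07010653e+00,  2.63861282e-01,  1.60397589e+00,  1.85068337e-05,
        1.27371008e+00, -3.68969659e-02]), 'joint_vel': array([-2.24734606e-03, -2.56023191e-04, -1.05266412e-03,  5.81084369e-06,
       -9.38813157e-04, -4.81370986e-04]), 'joint_torque': array([-6.03121384e-05, -5.14971256e+01, -3.67703927e+01, -2.65658555e-04,
        5.42446105e-04, -1.23638819e-05]), 'tool_pos': array([0.30195336, 0.60370083, 0.24531888]), 'tcp_rot': array([-7.22019234e-01, -3.05749263e+00, -7.61341632e-05]), 'wrist_force': array([-0.37641353, -0.36206045,  0.49484794]), 'torque': array([-0.01568816, -0.03475414,  0.00064332]), 'grip_force': 0.0, 'width': 0.9976480520269442}
```

View pics/top0.png

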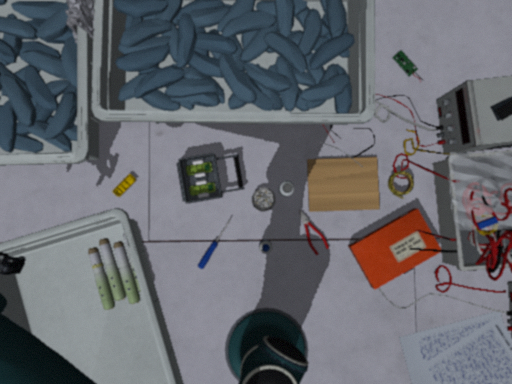

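View pics/side0.png

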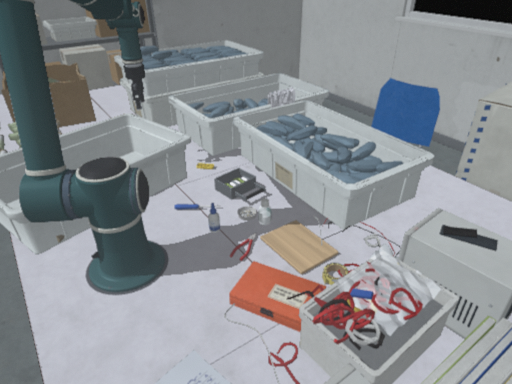

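Top view: the tray with two green housings is at about (197,177), its bar at (238,170) facing right. The board is at (343,184), the dish at (263,197), the bottle at (287,188), and the tape at (401,182).

Look-alikes: a yellow housing at (124,184), a small PCB at (407,65), and a blue bottle at (265,245). I choose the grey tray with green pieces and will check it in a crop.

```bash
python3 - <<'E'
from h import *
im=cv2.imread("pics/top0.png");d=np.load("top0.npy");P=pts("top",d)
cv2.imwrite("pics/crop0.png",cv2.resize(im[140:225,170:430],None,fx=3,fy=3,interpolation=cv2.INTER_CUBIC))
print("bench z",np.median(P[205:225,160:200,2]), "board z",np.median(P[170:200,315:370,2]))
m=np.zeros(d.shape,bool);m[145:210,172:250]=1
m&=(im.max(2)<90)&(P[...,2]>.012)&(d>0)
n,l,s,c=cv2.connectedComponentsWithStats(m.astype(np.uint8));k=1+np.argmax(s[1:,4]);print(s[k])
pp=P[l==k];print(pp.min(0),pp.max(0))
v,u=np.where(l==k)
r=cv2.minAreaRect(np.float32(pp[:,:2]*1000));print(r,cv2.boxPoints(r))
# bar: pixels at right end
b=(P[...,1]<pp[:,1].min()+.02)&(l==k);q=P[b];print(len(q),q.mean(0),np.percentile(q[:,2],[10,50,90]))
f=np.polyfit(q[:,0],q[:,1],1);print("bar dy/dx",f,q[:,0].min(),q[:,0].max())
# board
hsv=cv2.cvtColor(im,cv2.COLOR_BGR2HSV);B=np.zeros(d.shape,np.uint8);B[140:225,295:390]=1
B&=((hsv[...,0]>8)&(hsv[...,0]<25)&(hsv[...,1]>70)).astype(np.uint8)
n,l,s,c=cv2.connectedComponentsWithStats(B);k=1+np.argmax(s[1:,4]);print(s[k])
print(cv2.boxPoints(cv2.minAreaRect(np.float32(P[(l==k)][:,:2]*1000))))
print(cv2.minAreaRect(np.float32(P[(l==k)][:,:2]*1000)))
E
```

```text
bench z -0.00021156352470408368 board z 0.01304622223518681
[ 177  153   67   50 1360]
[0.41247549 0.05845436 0.01201335] [0.54683046 0.24198094 0.05795417]
((483.9310302734375, 149.51116943359375), (124.27046203613281, 173.05520629882812), 9.109251022338867) [[408.8806   225.11041 ]
 [436.27826   54.237736]
 [558.98145   73.91193 ]
 [531.5838   244.7846  ]]
149 [0.49020353 0.07075723 0.03101427] [0.02642763 0.03149479 0.03478528]
bar dy/dx [0.09971424 0.02187696] 0.4473572262154486 0.5462562998166738
[ 308  157   71   54 3628]
[[ 381.43253    22.377378]
 [ 389.00687  -324.60623 ]
 [ 538.2554   -321.34824 ]
 [ 530.681      25.635376]]
((459.84393310546875, -149.4854278564453), (149.2840118408203, 347.0662536621094), 1.2505204677581787)
```

View pics/crop0.png

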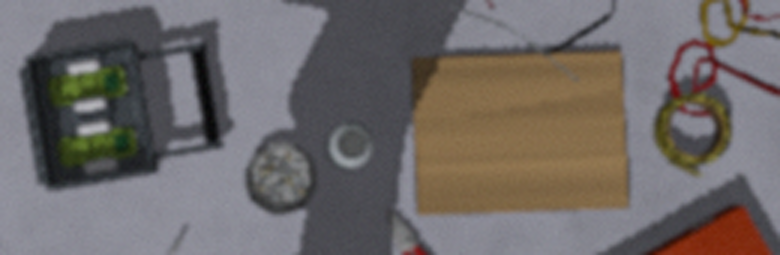

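Request:
carry_out(series="0.016 -0.044 0 2.9;0.016 -0.044 0 2.9;0.016 -0.044 0 2.9;0.016 -0.044 0 2.9;0.016 -0.044 0 2.9;0.016 -0.044 0 2.9;0.016 -0.044 0 2.9;0.016 -0.044 0 2.9;0.016 -0.044 0 2.9;0.016 -0.044 0 2.9;0.016 -0.044 0 2.9;0.016 -0.044 0 2.9;0.003 -0.005 -0.03 0;0 0 -0.04 0;0 0 -0.04 0;0 0 -0.03 0;0 0 0 0;0 0 0 0", jaw=0.18, grip_force=60)

```text
time: 3.05
tool_pos: [0.4979, 0.0708, 0.1065]
tcp_rot: [-0.225, 3.132, 0.0]
wrist_force: [0.5, 0.2, 0.1]
width: 0.586
grip_force: 0.0
```

```bash
python3 - <<'E'
from h import *
s=bot.read_state();r=cv2.Rodrigues(s["tcp_rot"])[0];print(s["time"],s["tool_pos"],s["q"],np.degrees(np.arctan2(r[1,1],r[0,1])),s["width"],s["wrist_force"])
im,d=eyes.read_camera("side");cv2.imwrite("pics/s1.png",cv2.resize(im[120:270,170:370],None,fx=4,fy=4))
E
```

```text
3.05 [0.49793944 0.07076867 0.10652676] [ 9.16668507e-02  7.07679820e-02  2.10311018e+00 -3.31321603e-05
  9.65915084e-01 -1.62268913e+00] 98.22643416821386 0.5858036412216617 [0.53953839 0.18544275 0.08047834]
```

View pics/s1.png

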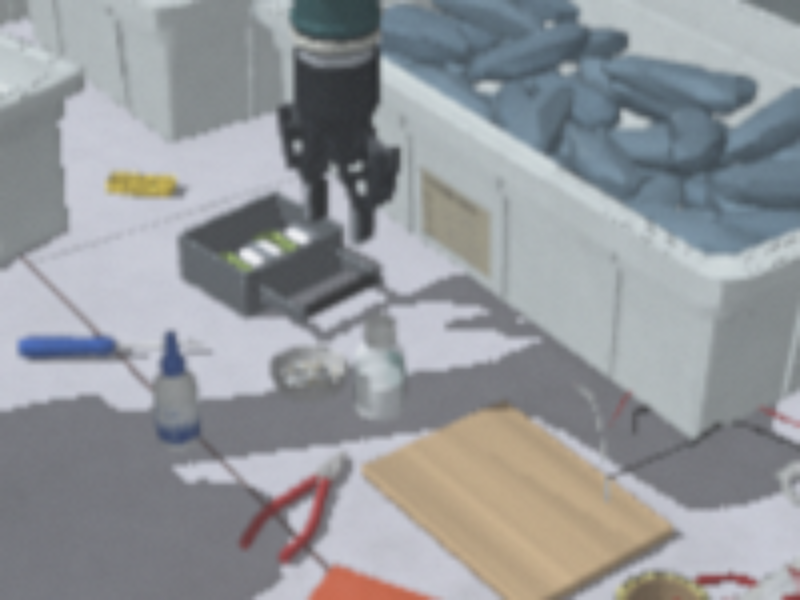

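The gripper is above the bar: jaws at about (340,215) and bar at (345,275) in the crop. Descending and gripping.

Request:
carry_out(series="0 0 -0.03 0;0 0 -0.03 0;0 0 -0.02 0;0 0 -0.004 0;0 0 0 0;0 0 0 0")

```text
time: 3.85
tool_pos: [0.4984, 0.0709, 0.0228]
tcp_rot: [-0.225, 3.131, 0.0]
wrist_force: [-0.3, -0.1, 0.6]
width: 0.589
grip_force: 0.0
```

Request:
carry_out(series="0 0 0 0;0 0 0 0;0 0 0 0;0 0 0 0;0 0 0 0;0 0 0 0", jaw=-1)

```text
time: 4.6
tool_pos: [0.4973, 0.0707, 0.0215]
tcp_rot: [-0.225, 3.133, -0.0]
wrist_force: [0.4, 1.4, 3.5]
width: 0.144
grip_force: 58.4
```

Request:
carry_out(series="0 0.001 0.0126 0;0 0.001 0.0126 0;-0.0005 0.003 0.0123 0;-0.0005 0.003 0.0123 0;-0.0007 0.005 0.0117 0;-0.0007 0.005 0.0117 0;-0.001 0.0065 0.0108 0;-0.001 0.0065 0.0108 0;-0.001 0.008 0.0096 0;-0.001 0.008 0.0096 0;-0.0015 0.0095 0.0082 0;-0.0015 0.0095 0.0082 0;-0.0015 0.0107 0.007 0;-0.0015 0.0107 0.007 0;-0.0017 0.0115 0.006 0;-0.0017 0.0115 0.006 0;-0.002 0.012 0.006 0;-0.002 0.012 0.006 0;-0.002 0.01 0.01 0;-0.002 0.008 0.012 0")

```text
time: 7.1
tool_pos: [0.4729, 0.2237, 0.2122]
tcp_rot: [0.226, -3.133, 0.0]
wrist_force: [0.5, 0.1, -4.3]
width: 0.139
grip_force: 58.5
```

Request:
carry_out(series="0 0 0.02 0;0 0 0.03 0;0 0 0.03 0;0 0 0.02 0;0 0 0.005 0;0 0 0 0")

```text
time: 7.85
tool_pos: [0.4729, 0.223, 0.3162]
tcp_rot: [0.225, -3.133, 0.0]
wrist_force: [-0.2, -0.8, -5.7]
width: 0.141
grip_force: 58.6
```

```bash
python3 - <<'E'
from h import *
s=bot.read_state();print(s["time"],s["tool_pos"],s["q"],s["width"],s["wrist_force"])
im,d=eyes.read_camera("side");cv2.imwrite("pics/s2.png",cv2.resize(im[80:280,150:370],None,fx=3,fy=3))
E
```

```text
7.85 [0.47292127 0.22300542 0.31624404] [ 3.92988854e-01 -6.32462082e-02  1.83219244e+00 -1.01182429e-06
  1.37329008e+00 -1.32130023e+00] 0.1411402709816029 [-0.17000454 -0.76651498 -5.67621921]
```

View pics/s2.png

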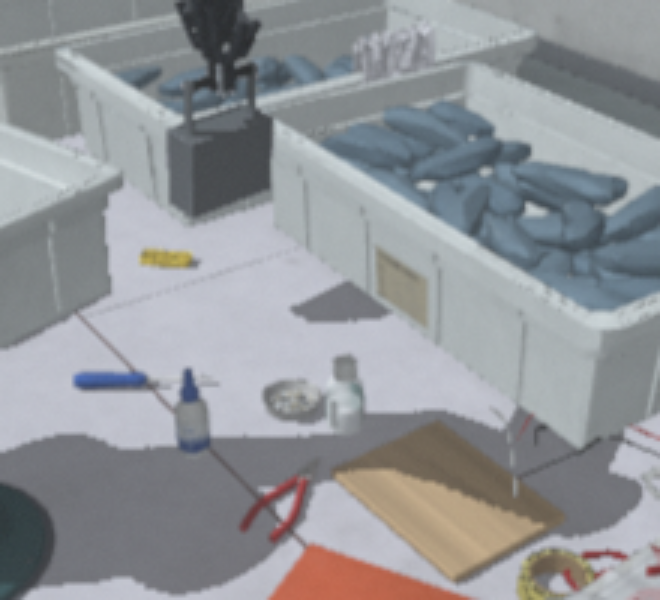

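The tray hangs cleanly with its open side facing away from the camera (+y), at crop (220,160). Carrying it over the board.

Request:
carry_out(series="0 -0.01 0 0;0 -0.02 0 -0.5;-0.001 -0.03 0 -0.5;-0.001 -0.04 0 -0.5;-0.001 -0.04 0 -0.5;-0.001 -0.04 0 -0.5;-0.001 -0.04 0 -0.5;-0.001 -0.04 0 -0.5;-0.001 -0.04 0 -0.5;-0.001 -0.04 0 -0.5;-0.001 -0.04 0 -0.5;-0.001 -0.04 0 -0.5;0 -0.04 0 -0.5;0 -0.033 0 -0.5;0 -0.025 0 -0.5;0 -0.012 0 0;0 -0.003 0 0;0 0 0 0;0 0 0 0")

```text
time: 10.28
tool_pos: [0.4632, -0.309, 0.3167]
tcp_rot: [0.035, -3.141, -0.001]
wrist_force: [0.3, 0.1, -4.8]
width: 0.141
grip_force: 58.6
```

Request:
carry_out(series="0 0 -0.02 0;0 0 -0.03 0;0 0 -0.03 0;0 0 -0.02 0;0 0 -0.012 0;0 0 -0.008 0;0 0 -0.004 0;0 0 0 0;0 0 0 0;0 0 0 0;0 0 0 0")

```text
time: 11.65
tool_pos: [0.4633, -0.31, 0.193]
tcp_rot: [-0.034, 3.141, -0.001]
wrist_force: [-0.1, 0.2, -4.8]
width: 0.139
grip_force: 58.6
```

```bash
python3 - <<'E'
from h import *
s=bot.read_state();r=cv2.Rodrigues(s["tcp_rot"])[0];print(s["time"],s["tool_pos"],s["q"],np.degrees(np.arctan2(r[1,1],r[0,1])),s["wrist_force"])
im,d=eyes.read_camera("side");cv2.imwrite("pics/s3.png",cv2.resize(im[120:300,200:400],None,fx=3,fy=3))
E
```

```text
11.65 [ 0.46329597 -0.31002373  0.19302664] [-6.34431155e-01  8.16095248e-02  1.91542518e+00  2.84442610e-05
  1.14395763e+00 -2.22657669e+00] 91.22254050837329 [-0.05019542  0.24847613 -4.81036244]
```

View pics/s3.png

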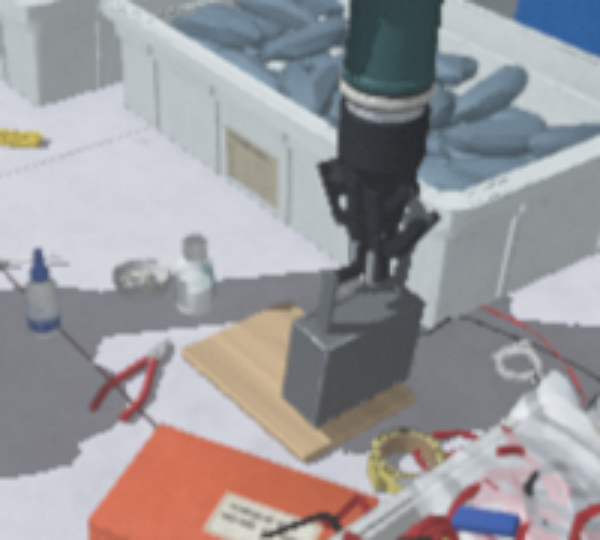

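Tray is above the board near its tape-side edge, clear of the tape. Moving 6 mm farther and lowering to foot contact.

Request:
carry_out(series="0 -0.006 -0.004 0;0 0 -0.004 0;0 0 -0.003 0;0 0 -0.002 0;0 0 -0.001 0;0 0 0 0;0 0 0 0")

```text
time: 12.58
tool_pos: [0.4633, -0.3159, 0.1789]
tcp_rot: [-0.034, 3.141, -0.0]
wrist_force: [0.6, 0.2, -5.5]
width: 0.141
grip_force: 58.6
```

Request:
carry_out(series="0 0 -0.001 0;0 0 -0.001 0;0 0 -0.001 0;0 0 0 0")

```text
time: 13.08
tool_pos: [0.4631, -0.3159, 0.1756]
tcp_rot: [0.034, -3.141, -0.0]
wrist_force: [-0.1, 0.4, -5.2]
width: 0.141
grip_force: 58.6
```

Request:
carry_out(series="0 0 -0.001 0;0 0 -0.001 0;0 0 0 0")

```text
time: 13.45
tool_pos: [0.4637, -0.3169, 0.1753]
tcp_rot: [-0.034, 3.14, -0.003]
wrist_force: [-2.1, -1.0, 5.3]
width: 0.14
grip_force: 59.6
```

Request:
carry_out(series="0 0 -0.001 0;0 0 -0.001 0;0 0 0 0")

```text
time: 13.82
tool_pos: [0.4643, -0.318, 0.1752]
tcp_rot: [-0.034, 3.138, -0.007]
wrist_force: [-4.5, -2.3, 11.9]
width: 0.136
grip_force: 60.3
```

Request:
carry_out(series="0 0.0109 0.001 0;0 0.0109 -0.0007 0;0 0.0107 -0.002 0;-0.0005 0.0107 -0.002 0;-0.0005 0.0104 -0.0034 0;0 0.0104 -0.0034 0;0 0.01 -0.0031 0;-0.0005 0.01 -0.0031 0;-0.0005 0.0095 -0.0043 0;0 0.0095 -0.0043 0;0 0.0087 -0.0055 0;-0.0005 0.0087 -0.0055 0;-0.0005 0.008 -0.0066 0;0 0.008 -0.0066 0")

```text
time: 15.58
tool_pos: [0.4621, -0.1781, 0.124]
tcp_rot: [-0.033, 3.137, 0.002]
wrist_force: [0.2, 4.9, 4.6]
width: 0.141
grip_force: 59.5
```

```bash
python3 - <<'E'
from h import *
s=bot.read_state();print(s["time"],s["tool_pos"],s["wrist_force"])
im,d=eyes.read_camera("side");cv2.imwrite("pics/s4.png",cv2.resize(im[140:300,200:400],None,fx=3,fy=3))
E
```

```text
15.575 [ 0.46208456 -0.17805636  0.12400827] [0.22075306 4.94784119 4.61948353]
```

View pics/s4.png

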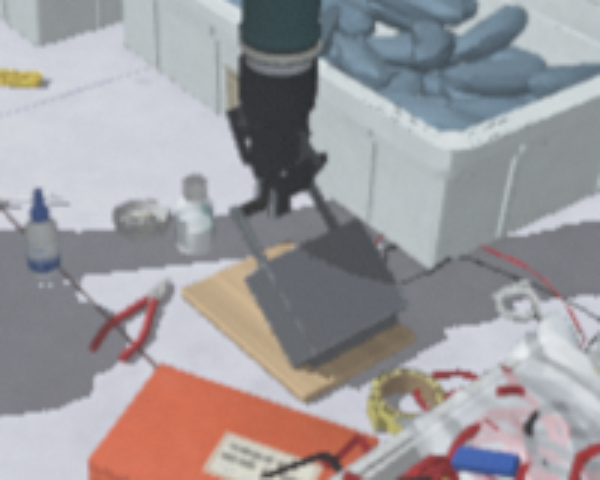

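Laying proceeds as planned: the tray leans with its bottom facing up and the foot on the board. Continuing down.

Request:
carry_out(series="0 0.007 -0.0076 0;0 0.007 -0.0076 0;-0.0005 0.006 -0.0085 0;0 0.006 -0.0085 0;0 0.005 -0.0092 0;-0.0005 0.005 -0.0092 0;0 0.0036 -0.0097 0;0 0.0036 -0.0097 0;0 0.0023 -0.008 0;0 0.0023 -0.006 0;0 0 -0.004 0;0 0 -0.002 0;0 0 0 0")

```text
time: 17.25
tool_pos: [0.4592, -0.131, 0.0327]
tcp_rot: [0.032, -3.141, -0.002]
wrist_force: [-3.4, 4.5, 5.0]
width: 0.14
grip_force: 59.7
```

```bash
python3 - <<'E'
from h import *
s=bot.read_state();print(s["time"],s["tool_pos"],s["wrist_force"])
im,d=eyes.read_camera("top");P=pts("top",d)
Z=P[...,2];m=(Z>.045)&(Z<.075)&(P[...,0]>.37)&(P[...,0]<.56)&(P[...,1]<-.15)&(P[...,1]>-.345)
print(m.sum(),cv2.minAreaRect(np.float32(P[m][:,:2]*1000)),np.percentile(P[m][:,1],[1,99]),np.percentile(Z[m],[5,50,95]))
a=np.c_[P[m][:,:2],np.ones(m.sum())];print(np.linalg.lstsq(a,Z[m],rcond=None)[0])
E
```

```text
17.25 [ 0.45915717 -0.1309522   0.03271003] [-3.37669948  4.53209287  4.98431019]
546 ((479.5904235839844, -226.84765625), (141.211669921875, 160.4532012939453), 89.75340270996094) [-0.29631867 -0.17081453] [0.04652184 0.06415878 0.06895442]
[-0.02179881 -0.03430524  0.06333069]
```

Request:
carry_out(series="0 -0.0015 0.01 0;0 -0.003 0.01 0;0 -0.0035 0.0097 0;0 -0.0037 0.0097 0;0 -0.0048 0.0093 0;0 -0.005 0.0093 0;0 -0.0037 0.006 0;0 0 0 0;0 0 0 0")

```text
time: 18.42
tool_pos: [0.4593, -0.157, 0.096]
tcp_rot: [-0.034, 3.141, -0.0]
wrist_force: [1.2, 1.0, -0.3]
width: 0.138
grip_force: 59.3
```

Request:
carry_out(series="0 0 0 0;0 0 0 0;0 0 0 0;0 0 0 0;0 0 0 0", jaw=0.41)

```text
time: 19.05
tool_pos: [0.4592, -0.157, 0.0962]
tcp_rot: [-0.034, 3.141, -0.0]
wrist_force: [0.1, 0.8, 1.2]
width: 0.707
grip_force: 0.0
```

```bash
python3 - <<'E'
from h import *
s=bot.read_state();print(s["time"],s["tool_pos"],s["wrist_force"],s["width"])
im,d=eyes.read_camera("side");cv2.imwrite("pics/s5.png",cv2.resize(im[140:300,200:400],None,fx=4,fy=3.75))
E
```

```text
19.05 [ 0.45918473 -0.15696476  0.09621543] [0.08810457 0.80038318 1.15487777] 0.706629280304464
```

View pics/s5.png

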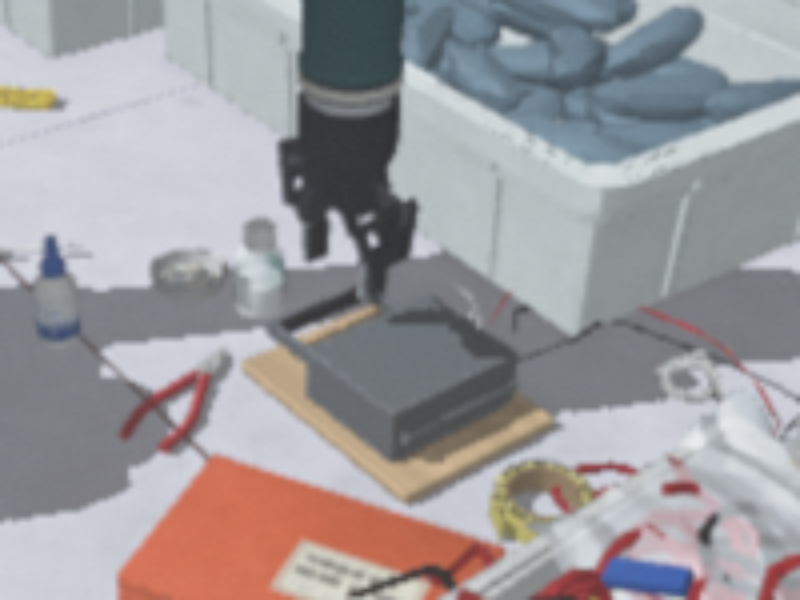

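The tray has dropped and lies flat upside down, with its bar at crop (325,310), short of the bottle. Locating the bar before regripping.

```bash
cat > tr.py <<'E'
from h import *
im,d=eyes.read_camera("side");P=pts("side",d);Z=P[...,2]
box=(P[...,0]>.37)&(P[...,0]<.56)&(im.max(2)<110)
m=(Z>.052)&(Z<.07)&box&(P[...,1]<-.165)&(P[...,1]>-.33)
print(m.sum(),"tray top",cv2.minAreaRect(np.float32(P[m][:,:2]*1000)),np.median(Z[m]),np.percentile(P[m][:,1],[1,99]),np.percentile(P[m][:,0],[1,99]))
m=(Z>.03)&(Z<.052)&box&(P[...,1]>-.16)&(P[...,1]<-.09)
q=P[m];print(m.sum(),"bar",q.mean(0),np.percentile(q,[5,50,95],axis=0))
m=(Z>.036)&(Z<.052)&box&(P[...,1]>-.145)&(P[...,1]<-.09)&(P[...,0]<.485)&(P[...,0]>.43);q=P[m];print(m.sum(),np.median(q,0))
E
python3 tr.py
```

```text
263 tray top ((479.2710876464844, -243.424072265625), (102.35022735595703, 159.3459014892578), 88.96697998046875) 0.06040972306013248 [-0.29237388 -0.19533791] [0.40147084 0.52486984]
92 bar [ 0.46186214 -0.13740039  0.03984832] [[ 0.42270131 -0.15126655  0.03375078]
 [ 0.46090088 -0.13712351  0.04050086]
 [ 0.50412155 -0.13000359  0.04409079]]
53 [ 0.45755109 -0.13661094  0.04169805]
```

Request:
carry_out(series="0 0.011 0 0;0 0.012 0 0;0 0 -0.015 0;0 0 -0.02 0;0 0 -0.017 0;0 0 -0.01 0;0 0 0 0", jaw=0.06)

```text
time: 20.02
tool_pos: [0.4583, -0.1336, 0.033]
tcp_rot: [0.034, -3.139, -0.001]
wrist_force: [0.0, -0.0, 0.8]
width: 0.528
grip_force: 0.0
```

Request:
carry_out(series="0 0 0 0;0 0 0 0;0 0 0 0;0 0 0 0;0 0 0 0", jaw=-1)

```text
time: 20.65
tool_pos: [0.4599, -0.1341, 0.0348]
tcp_rot: [-0.034, 3.14, -0.001]
wrist_force: [0.6, 1.1, 3.7]
width: 0.137
grip_force: 58.6
```

Second rap, slightly higher (about 70 mm).

Request:
carry_out(series="0 -0.0015 0.01 0;0 -0.003 0.01 0;0 -0.0035 0.0097 0;0 -0.0037 0.0097 0;0 -0.0048 0.0093 0;0 -0.005 0.0093 0;0 -0.005 0.008 0;0 -0.003 0.004 0;0 0 0 0")

```text
time: 21.78
tool_pos: [0.4595, -0.1637, 0.1046]
tcp_rot: [-0.033, 3.141, -0.0]
wrist_force: [2.0, 1.2, 0.2]
width: 0.137
grip_force: 58.8
```

Request:
carry_out(series="0 0 0 0;0 0 0 0;0 0 0 0;0 0 0 0;0 0 0 0", jaw=0.41)

```text
time: 22.4
tool_pos: [0.4592, -0.1634, 0.1042]
tcp_rot: [0.034, -3.141, 0.0]
wrist_force: [0.7, -0.4, -0.0]
width: 0.707
grip_force: 0.0
```

```bash
python3 tr.py
```

```text
235 tray top ((478.8519287109375, -247.23495483398438), (159.70779418945312, 97.87140655517578), 1.1044807434082031) 0.0606537152178539 [-0.29438242 -0.20333171] [0.40273568 0.52323248]
101 bar [ 0.46277249 -0.13979108  0.0404641 ] [[ 0.42150095 -0.15196431  0.0353957 ]
 [ 0.46301003 -0.13952574  0.04114232]
 [ 0.50239221 -0.1316885   0.04488399]]
55 [ 0.45750381 -0.13911635  0.04166997]
```

Request:
carry_out(series="0 0.013 0 0;0 0.014 0 0;0 0 -0.02 0;0 0 -0.022 0;0 0 -0.018 0;0 0 -0.01 0;0 0 0 0", jaw=0.06)

```text
time: 23.32
tool_pos: [0.4585, -0.1357, 0.0336]
tcp_rot: [0.035, -3.14, -0.001]
wrist_force: [-0.0, -0.7, 0.8]
width: 0.531
grip_force: 0.0
```

Request:
carry_out(series="0 0 0 0;0 0 0 0;0 0 0 0;0 0 0 0;0 0 0 0", jaw=-1)

```text
time: 23.95
tool_pos: [0.4599, -0.1363, 0.0347]
tcp_rot: [-0.033, 3.14, 0.0]
wrist_force: [1.6, 3.7, 3.9]
width: 0.136
grip_force: 58.5
```

Request:
carry_out(series="0 -0.0023 0.0105 0;0 -0.0023 0.0102 0;0 -0.0036 0.0097 0;0 -0.0036 0.0097 0;0 -0.0049 0.0093 0;0 -0.0049 0.0093 0;0 -0.006 0.0085 0;0 -0.006 0.0085 0;0 -0.007 0.0076 0;0 -0.007 0.0076 0;0 -0.008 0.0066 0;0 -0.008 0.0066 0;0 -0.0087 0.0055 0;0 -0.0087 0.0055 0;0 -0.0095 0.0043 0;0 -0.0095 0.0043 0;0 0 0 0")

```text
time: 26.08
tool_pos: [0.4601, -0.2376, 0.1589]
tcp_rot: [-0.032, 3.139, -0.002]
wrist_force: [3.2, 2.9, 6.2]
width: 0.142
grip_force: 59.5
```

```bash
python3 - <<'E'
from h import *
s=bot.read_state();print(s["time"],s["tool_pos"],s["wrist_force"],s["width"])
im,d=eyes.read_camera("top");P=pts("top",d)
a=cv2.resize(im[145:225,265:425],None,fx=5,fy=5,interpolation=cv2.INTER_CUBIC)
cv2.imwrite("pics/t6.png",a)
E
```

```text
26.075 [ 0.4600666  -0.2376315   0.15894874] [3.24852989 2.86963545 6.16824306] 0.14235980937327078
```

View pics/t6.png

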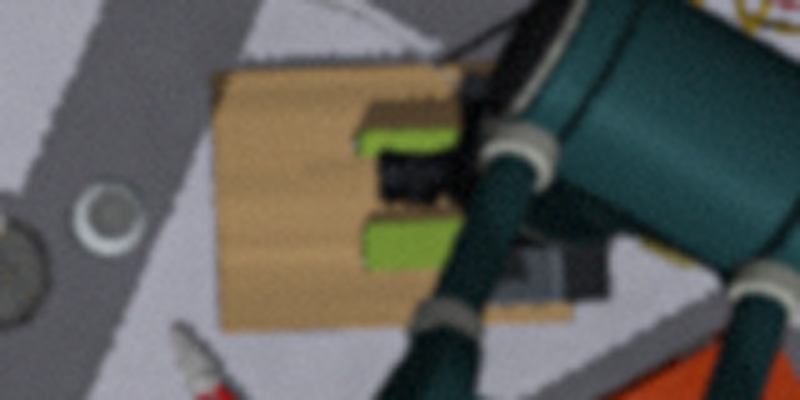

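Both green housings appear on the board, at crop (410,140) and (410,245). Rolling the tray on to vertical and lifting away.

Request:
carry_out(series="0 -0.01 0.0032 0;0 -0.01 0.0032 0;0 -0.0104 0.0034 0;0 -0.0104 0.0034 0;0 -0.0107 0.003 0;0 -0.0107 0.004 0;0 -0.0109 0.005 0;0 -0.0109 0.006 0;0 0 0.008 0;0 0 0.012 0;0 0 0.02 0;0 0 0.03 0;0 0 0.03 0;0 0 0.03 0;0 0 0.01 0;0 0 0 0")

```text
time: 28.12
tool_pos: [0.4595, -0.3205, 0.3303]
tcp_rot: [-0.034, 3.14, -0.002]
wrist_force: [-0.5, -0.2, -4.3]
width: 0.14
grip_force: 58.6
```

```bash
cat > pc.py <<'E'
from h import *
s=bot.read_state();print(s["time"],s["tool_pos"],s["wrist_force"],s["width"])
for c in("top","side"):
    im,d=eyes.read_camera(c);P=pts(c,d);h=cv2.cvtColor(im,cv2.COLOR_BGR2HSV)
    m=((h[...,0]>33)&(h[...,0]<60)&(h[...,1]>110)&(P[...,0]>.35)&(P[...,0]<.58)&(P[...,1]<.45)&(P[...,1]>-.42)).astype(np.uint8)
    n,l,st,_=cv2.connectedComponentsWithStats(m)
    for k in range(1,n):
        if st[k,4]>15: print(c,st[k],np.median(P[l==k],0).round(3),P[l==k].min(0).round(3),P[l==k].max(0).round(3))
    cv2.imwrite(f"pics/{c}_last.png",im)
E
python3 pc.py
```

```text
28.125 [ 0.45950096 -0.32046254  0.33033924] [-0.45924758 -0.18359762 -4.27461568] 0.14035156285773268
top [336 171  26   5 123] [ 0.488 -0.233  0.04 ] [ 0.482 -0.27   0.011] [ 0.494 -0.2    0.048]
top [338 188  25  11 234] [ 0.433 -0.24   0.026] [ 0.389 -0.275  0.011] [0.447 0.023 1.324]
```

```bash
python3 - <<'E'
import cv2,numpy as np
t=cv2.imread("pics/top_last.png");s=cv2.imread("pics/side_last.png")
a=cv2.resize(t[150:220,290:390],(600,420),interpolation=cv2.INTER_CUBIC)
b=cv2.resize(s[130:300,220:390],(200*2,400),interpolation=cv2.INTER_CUBIC)
c=np.zeros((500,800,3),np.uint8);c[:350,:400]=cv2.resize(a,(400,350));c[:400,400:]=b
cv2.imwrite("pics/c7.png",c)
E
```

```text
(no output)
```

View pics/c7.png

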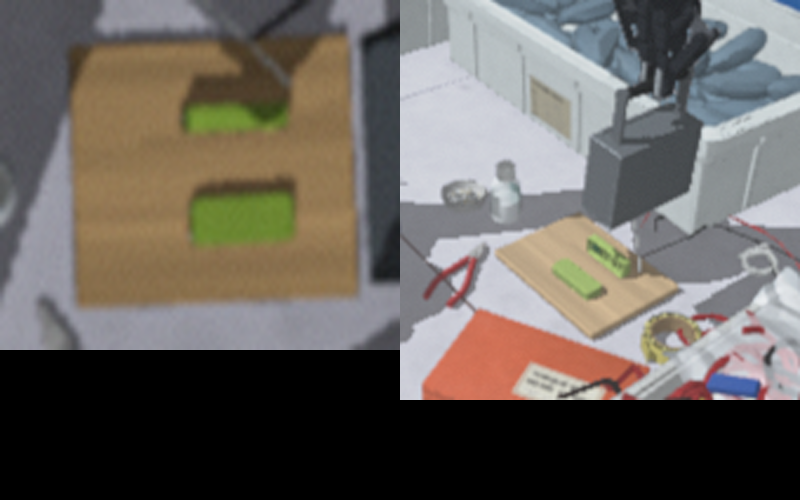

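The lower housing lies flat. The upper one at crop (235,120) stands on its long edge, since its depth puts the top 27 mm above the board. I'll topple it gently with the hanging tray's foot, not the gripper.

Request:
carry_out(series="-0.005 0.008 0 0;-0.01 0.017 0 0;-0.012 0.021 0 0;-0.01 0.018 0 0;-0.007 0.012 0 0;-0.0035 0.0065 0 0;0 0 0 0;0 0 -0.015 0;0 0 -0.025 0;0 0 -0.025 0;0 0 -0.02 0;0 0 -0.015 0;0 0 -0.01 0;0 0 -0.006 0;0 0 0 0;0 0 0 0;0 0 0 0")

```text
time: 30.35
tool_pos: [0.4121, -0.2382, 0.2139]
tcp_rot: [-0.034, 3.14, -0.001]
wrist_force: [0.4, 0.3, -4.2]
width: 0.142
grip_force: 58.6
```

```bash
python3 pc.py; python3 - <<'E'
from h import *
im=cv2.imread("pics/side_last.png")
cv2.imwrite("pics/s8.png",cv2.resize(im[180:290,220:370],(750,550),interpolation=cv2.INTER_CUBIC))
E
```

```text
30.35 [ 0.41208557 -0.23817694  0.21386151] [ 0.44325508  0.27332885 -4.15520518] 0.1419564082051968
top [336 171  26   5 119] [ 0.488 -0.235  0.039] [ 0.482 -0.27   0.009] [ 0.494 -0.201  0.05 ]
```

View pics/s8.png

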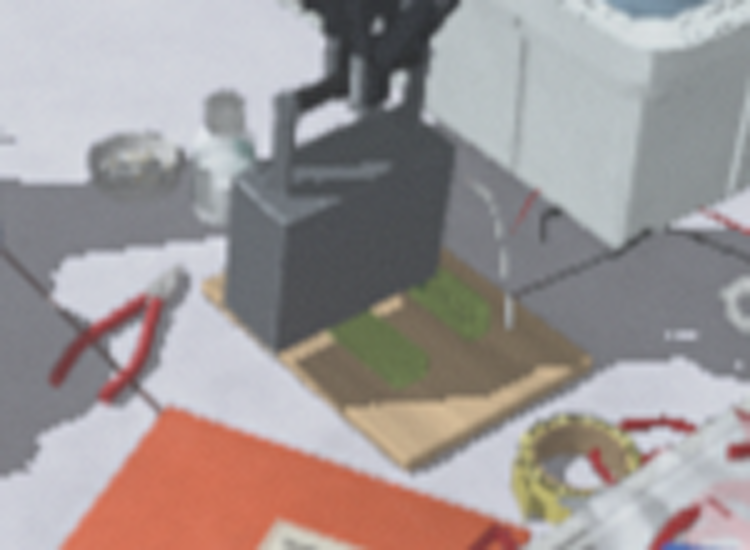

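The tray hangs between camera and pieces with its +x end short of the standing housing. Lowering by 19 mm and nudging +x.

Request:
carry_out(series="0 0 -0.007 0;0 0 -0.007 0;0 0 -0.005 0;0 0 0 0;0.004 0 0 0;0.004 0 0 0;0.004 0 0 0;0.004 0 0 0;0.004 0 0 0;0.004 0 0 0;0.002 0 0 0;0 0 0 0")

```text
time: 31.95
tool_pos: [0.4378, -0.2379, 0.194]
tcp_rot: [0.034, -3.141, -0.0]
wrist_force: [0.2, -1.2, -4.2]
width: 0.142
grip_force: 58.6
```

```bash
python3 pc.py
```

```text
31.95 [ 0.43776134 -0.23788468  0.19403316] [ 0.24645003 -1.17866958 -4.1863013 ] 0.14220132807870733
top [336 162  24   9 120] [ 0.513 -0.231  0.016] [ 0.495 -0.27   0.007] [ 0.522 -0.202  0.123]
```

It toppled flat: top about z 0.02, x 0.495–0.522, still on the board. Lifting and carrying the tray back.

Request:
carry_out(series="0 0 0.015 0;0 0 0.025 0;0 0 0.03 0;0 0 0.03 0;0 0 0.02 0;0 0 0.01 0;0 0 0 0")

```text
time: 32.92
tool_pos: [0.4378, -0.238, 0.3246]
tcp_rot: [-0.034, 3.141, -0.001]
wrist_force: [0.7, -0.4, -4.8]
width: 0.138
grip_force: 58.7
```

Request:
carry_out(series="0 0.01 0 0;0.002 0.02 0 0;0.003 0.03 0 0;0.004 0.038 0 0;0.004 0.038 0 0;0.004 0.038 0 0;0.004 0.038 0 0;0.004 0.038 0 0;0.004 0.038 0 0;0.004 0.038 0 0;0.004 0.038 0 0;0.004 0.038 0 0;0.004 0.038 0 0;0.003 0.033 0 0;0.002 0.025 0 0;0 0.012 0 0;0 0.003 0 0;0 0 0 0;0 0 0 0")

```text
time: 35.3
tool_pos: [0.4877, 0.2742, 0.3241]
tcp_rot: [-0.032, 3.141, -0.001]
wrist_force: [-0.1, -0.4, -4.5]
width: 0.139
grip_force: 58.7
```

Request:
carry_out(series="0 0 -0.02 0;0 0 -0.03 0;0 0 -0.03 0;0 0 -0.03 0;0 0 -0.02 0;0 0 -0.012 0;0 0 -0.006 0;0 0 0 0;0 0 0 0;0 0 0 0")

```text
time: 36.55
tool_pos: [0.4882, 0.2754, 0.1771]
tcp_rot: [-0.034, 3.14, 0.001]
wrist_force: [1.0, -0.3, -4.7]
width: 0.14
grip_force: 58.7
```

```bash
python3 pc.py
```

```text
36.55 [0.48823423 0.27543223 0.1770974 ] [ 0.97418617 -0.2715544  -4.69987574] 0.1401493260115286
top [335 161  26  10 196] [ 0.51  -0.239  0.016] [ 0.389 -0.27   0.009] [0.525 0.023 1.324]
top [338 188  25  11 236] [ 0.433 -0.24   0.026] [ 0.419 -0.275  0.009] [ 0.448 -0.205  0.033]
```

Both housings lie flat on the board. Lowering the foot to the bench.

Request:
carry_out(series="0 0 -0.005 0;0 0 -0.004 0;0 0 -0.003 0;0 0 -0.002 0;0 0 -0.0015 0;0 0 0 0;0 0 0 0")

```text
time: 37.52
tool_pos: [0.4891, 0.2763, 0.1649]
tcp_rot: [-0.034, 3.138, 0.004]
wrist_force: [-4.7, -1.7, 15.5]
width: 0.141
grip_force: 60.5
```

Request:
carry_out(series="0 -0.0109 0.0015 0;0 -0.0109 -0.0007 0;0 -0.0107 -0.002 0;0.0005 -0.0107 -0.002 0;0.0005 -0.0104 -0.0034 0;0 -0.0104 -0.0034 0;0 -0.01 -0.0031 0;0.0005 -0.01 -0.0031 0;0.0005 -0.0095 -0.0043 0;0 -0.0095 -0.0043 0;0 -0.0087 -0.0055 0;0.0005 -0.0087 -0.0055 0;0.0005 -0.008 -0.0066 0;0 -0.008 -0.0066 0")

```text
time: 39.28
tool_pos: [0.4907, 0.1382, 0.1111]
tcp_rot: [0.034, -3.141, -0.0]
wrist_force: [0.4, 1.7, -2.2]
width: 0.139
grip_force: 58.9
```

Request:
carry_out(series="0 -0.007 -0.0076 0;0 -0.007 -0.0076 0;0 -0.006 -0.0085 0;0 -0.006 -0.0085 0;0 -0.005 -0.0092 0;0 -0.005 -0.0092 0;0 -0.0036 -0.0097 0;0 -0.0036 -0.0097 0;0 -0.0023 -0.008 0;0 -0.0023 -0.006 0;0 0 -0.004 0;0 0 -0.001 0;0 0 0 0")

```text
time: 40.9
tool_pos: [0.4907, 0.0905, 0.0231]
tcp_rot: [0.034, -3.141, 0.001]
wrist_force: [-2.2, -3.4, 5.2]
width: 0.137
grip_force: 59.5
```

Request:
carry_out(series="0 0 0 0;0 0 0 0;0 0 0 0;0 0 0 0", jaw=0.06)

```text
time: 41.4
tool_pos: [0.4907, 0.091, 0.0225]
tcp_rot: [-0.034, 3.141, 0.0]
wrist_force: [0.6, 0.4, -0.7]
width: 0.532
grip_force: 0.0
```

Request:
carry_out(series="0 0 0.015 0;0 0 0.03 0;0 0 0.04 0;0 0 0.05 0;0 0 0.05 0;0 0 0.05 0;0 -0.01 0.02 0;-0.03 0 0.01 0;-0.03 0 0 0;-0.03 0 0 0;0 0 0 0")

```text
time: 42.78
tool_pos: [0.3993, 0.0809, 0.2886]
tcp_rot: [-0.034, 3.14, 0.001]
wrist_force: [0.4, -0.4, -0.2]
width: 0.529
grip_force: 0.0
```

```bash
python3 pc.py; python3 - <<'E'
import cv2,numpy as np
t=cv2.imread("pics/top_last.png")[130:230,100:430];s=cv2.imread("pics/side_last.png")[130:300,170:390]
c=np.zeros((600,800,3),np.uint8);c[:210,:693]=cv2.resize(t,(693,210),interpolation=cv2.INTER_CUBIC);c[212:597,:498]=cv2.resize(s,(498,385),interpolation=cv2.INTER_CUBIC)
cv2.imwrite("pics/f9.png",c)
E
```

```text
42.775 [0.39925124 0.08092297 0.28861282] [ 0.37129312 -0.41469617 -0.16446642] 0.5289529475502042
top [335 162  26   9 199] [ 0.51  -0.236  0.016] [ 0.497 -0.271  0.008] [ 0.522 -0.2    0.029]
top [338 189  25  10 223] [ 0.433 -0.24   0.026] [ 0.389 -0.275  0.02 ] [0.445 0.023 1.324]
```

View pics/f9.png

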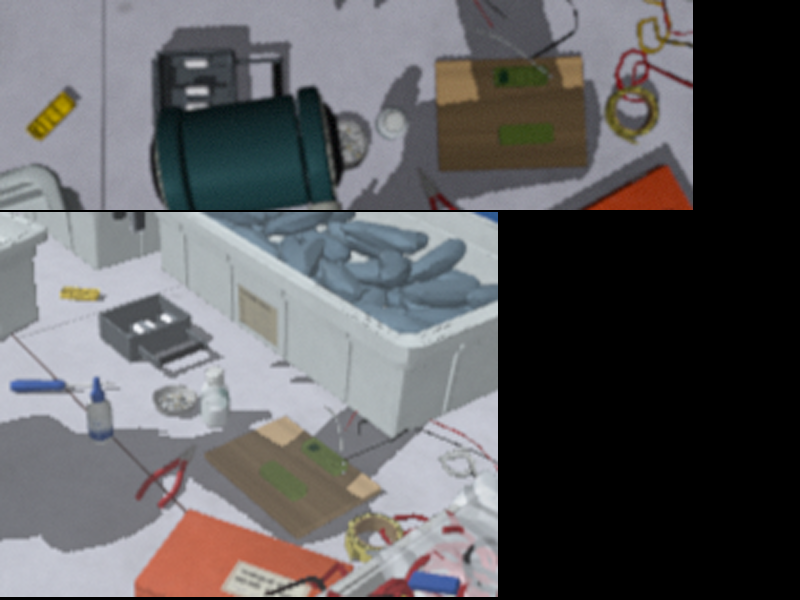

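The tray stands upright and empty on the bench at (150,330). Both housings lie flat on the board at (285,480) and (325,455). The bottle, dish and tape have not moved. Handing in.

```bash
python3 -c "
from workcell import bot
print(bot.finish_job())"
```

```text
the job is handed in; nothing more can be done
None
```

The job is handed in at about 43 s: two raps freed both housings, which lie flat on the board (one landed on its long edge, so I tipped it flat with the hanging tray's foot, not the gripper), the empty tray is back on the bench the right way up, and the bottle, tape roll and screw dish look unmoved in the last pictures.

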